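# Load the drying bar and wind the timer

## Task

Press every freshly lacquered copper cuff down over the round drying bar until its sprung arms snap fully home round it, with the square setting upwards. Then wind the drying timer's key clockwise until it stops, and only after that push the timer's start lever all the way over. Leave the hammer, the file and the lacquer jar where they are.

Things in the scene. Friction and masses are not known exactly. Their poses are not given: they have to be found in the camera images.
- cuff1_setting (a point): Copper cuff (80 g, or absent: None), an open C standing mouth down, 59 mm from bench to this point: the centre of its solid square setting, 22 x 22 x 16 mm high, to be gripped from above (held by the arms it cannot open). z up, x along the bore. 42 mm wide along x, 56 along y, 67 high. Bore axis 37 mm, top of the C 8 mm, narrowest gap of the mouth (41 mm) 53 mm below this point.
- cuff2_setting (a point): Copper cuff (80 g, or absent: None), an open C standing mouth down, 59 mm from bench to this point: the centre of its solid square setting, 22 x 22 x 16 mm high, to be gripped from above (held by the arms it cannot open). z up, x along the bore. 42 mm wide along x, 56 along y, 67 high. Bore axis 37 mm, top of the C 8 mm, narrowest gap of the mouth (41 mm) 53 mm below this point.
- cuff3_setting (a point): Copper cuff (80 g, or absent: None), an open C standing mouth down, 59 mm from bench to this point: the centre of its solid square setting, 22 x 22 x 16 mm high, to be gripped from above (held by the arms it cannot open). z up, x along the bore. 42 mm wide along x, 56 along y, 67 high. Bore axis 37 mm, top of the C 8 mm, narrowest gap of the mouth (41 mm) 53 mm below this point.
- cuff4_setting (a point): Copper cuff (80 g, or absent: None), an open C standing mouth down, 59 mm from bench to this point: the centre of its solid square setting, 22 x 22 x 16 mm high, to be gripped from above (held by the arms it cannot open). z up, x along the bore. 42 mm wide along x, 56 along y, 67 high. Bore axis 37 mm, top of the C 8 mm, narrowest gap of the mouth (41 mm) 53 mm below this point.
- cuff5_setting (a point): Copper cuff (80 g, or absent: None), an open C standing mouth down, 59 mm from bench to this point: the centre of its solid square setting, 22 x 22 x 16 mm high, to be gripped from above (held by the arms it cannot open). z up, x along the bore. 42 mm wide along x, 56 along y, 67 high. Bore axis 37 mm, top of the C 8 mm, narrowest gap of the mouth (41 mm) 53 mm below this point.
- bar_mid (a point): Middle of the drying bar's axis, 55 mm above the bench; the bar is level, 50 mm in diameter, along this frame's y, z up. A cuff fully home has its own x along the bar (either way round) and its setting's centre 37 mm straight above this axis. A cuff's two arms, at its +y and -y, are hinged by the crown and sprung shut; snapping over the bar takes about 8 to 12 N downwards.
- rack: Fixed wooden stand of the drying bar, origin at the centre of its underside, y along the bar, z up. The bar is free over 312 mm (156 mm either way of the middle) between end boards 50 mm wide, 14 mm thick, rising 5 mm above the bar's top. Foot 90 x 344 mm, 12 mm thick.
- key_grip (a point): Centre of the timer key's flat upright brass wing, on the key's vertical axis, 92 mm above the bench. The wing is 46 mm long along its own x, 10 mm thick along y, 26 mm high, over a thin stem 14 mm high. The frame turns with the key. Below is the timer's grey housing, 120 x 110 mm, its top with the white dial 60 mm above the bench.
- key (a joint): Angle of the winding key in rad, growing as it is wound clockwise seen from above, from 0 (run down) to 5.2 (the stop, fully wound). It starts between 0 and 0.9. Its spring resists with up to about 0.14 N m; it stays where it is let go.
- start_tip (a point): Centre of the black ball, 26 mm across, on the end of the timer's start lever, about 78 mm above the bench at the start and 84 mm at mid-swing. The lever's pivot is 50 mm below the ball's mid-swing position and 108 mm from the key's axis, on the +y side of the timer. Lever length 50 mm.
- start (a joint): Angle of the start lever in rad: 0 leaning to the timer's -x side (towards the robot), 1.0 all the way over to the timer's +x side; it stays where it is left. It starts at 0.
- timer: The fixed timer's foot, 150 mm along x by 210 mm along y, 12 mm thick; origin at the centre of its underside, z up. The key's axis is at y = -40 mm and the lever at y = +68 mm, x = 0; the lever swings in the x-z plane, from -x to +x.
- hammer: Bystander: a hammer lying on the bench, about 0.3 m long. Leave it alone.
- file: Bystander: a flat file with a round wooden handle, 245 mm long, lying on the bench beyond the bar. Leave it alone.
- lacquer: Bystander: an amber lacquer jar 64 mm across and 85 mm high. Leave it alone.
Mind the look-alikes: they are no part of the job. Leave any blue or yellow look-alike of the part that bears cuff5_setting alone.

How it is judged (in metres and radians):
On the way, in this order (a step that is already met when the one before it is completed fails the run):
1. every cuff is snapped home on the bar and let go (z of cuff1_setting in the frame of bar_mid between 0.033 and 0.041 m and x of cuff1_setting in the frame of bar_mid between -0.012 and 0.012 m and y of cuff1_setting in the frame of bar_mid between -0.15 and 0.15 m and angle between each of cuff1_setting, cuff2_setting, cuff3_setting, cuff4_setting, cuff5_setting's own z axis and vertical below 0.3 rad and z of cuff2_setting in the frame of bar_mid between 0.033 and 0.041 m and x of cuff2_setting in the frame of bar_mid between -0.012 and 0.012 m and y of cuff2_setting in the frame of bar_mid between -0.15 and 0.15 m and z of cuff3_setting in the frame of bar_mid between 0.033 and 0.041 m and x of cuff3_setting in the frame of bar_mid between -0.012 and 0.012 m and y of cuff3_setting in the frame of bar_mid between -0.15 and 0.15 m and z of cuff4_setting in the frame of bar_mid between 0.033 and 0.041 m and x of cuff4_setting in the frame of bar_mid between -0.012 and 0.012 m and y of cuff4_setting in the frame of bar_mid between -0.15 and 0.15 m and z of cuff5_setting in the frame of bar_mid between 0.033 and 0.041 m and x of cuff5_setting in the frame of bar_mid between -0.012 and 0.012 m and y of cuff5_setting in the frame of bar_mid between -0.15 and 0.15 m and linear speed of each of cuff1, cuff2, cuff3, cuff4, cuff5 below 0.02 m/s and contact force between each of cuff1, cuff2, cuff3, cuff4, cuff5 and the fingers below 0.05 N), for 0.2 s.
2. the timer's key is wound to its stop (value of joint key above 4.95 rad), for 0.2 s.
3. the start lever is over (value of joint start above 0.85 rad), for 0.2 s.
At the end, for the whole second after the job is handed in: Every cuff present is snapped home: its setting's centre 37 mm (within 4 mm) above the bar's axis, within 12 mm sideways of it, within 150 mm of the bar's middle, tilted less than 0.3 rad, at rest. The key is wound past 4.95 rad and the start lever is past 0.85 rad (z of cuff1_setting in the frame of bar_mid between 0.033 and 0.041 m and x of cuff1_setting in the frame of bar_mid between -0.012 and 0.012 m and y of cuff1_setting in the frame of bar_mid between -0.15 and 0.15 m and angle between each of cuff1_setting, cuff2_setting, cuff3_setting, cuff4_setting, cuff5_setting's own z axis and vertical below 0.3 rad and z of cuff2_setting in the frame of bar_mid between 0.033 and 0.041 m and x of cuff2_setting in the frame of bar_mid between -0.012 and 0.012 m and y of cuff2_setting in the frame of bar_mid between -0.15 and 0.15 m and z of cuff3_setting in the frame of bar_mid between 0.033 and 0.041 m and x of cuff3_setting in the frame of bar_mid between -0.012 and 0.012 m and y of cuff3_setting in the frame of bar_mid between -0.15 and 0.15 m and z of cuff4_setting in the frame of bar_mid between 0.033 and 0.041 m and x of cuff4_setting in the frame of bar_mid between -0.012 and 0.012 m and y of cuff4_setting in the frame of bar_mid between -0.15 and 0.15 m and z of cuff5_setting in the frame of bar_mid between 0.033 and 0.041 m and x of cuff5_setting in the frame of bar_mid between -0.012 and 0.012 m and y of cuff5_setting in the frame of bar_mid between -0.15 and 0.15 m and linear speed of each of cuff1, cuff2, cuff3, cuff4, cuff5 below 0.02 m/s and value of joint key above 4.95 rad and value of joint start above 0.85 rad); the robot touches nothing.
It fails at once if the hammer is shifted (distance of hammer from where it was at the start of the episode above 0.03 m).
It fails at once if the file is shifted (distance of file from where it was at the start of the episode above 0.03 m).
It fails at once if the lacquer jar is shifted (distance of lacquer from where it was at the start of the episode above 0.03 m).
It fails at once if the start lever is thrown before the key is wound (value of joint start above 0.6 rad and value of joint key below 4.8 rad).
Of cuff1, cuff2, cuff3, cuff4, cuff5 only 3 to 5 are there at a start; the rules pass over those that are not, and their reading is None.
At some moment in a run one of cuff1, cuff2, cuff3, cuff4, cuff5 may be knocked a few centimetres aside while the robot is not near it.
It also fails if it takes over 210 s, if anything falls off the work surface, if the arm or the gripper's body presses on something with over 40 N, if the wrist force passes 120 N, or if a joint passes its speed limit or range.

## Robot

A 7-joint arm with a two-finger parallel gripper is mounted at the origin on the work surface. World frame = base frame: x ahead of the robot, y to its left, z up, the work surface at z = 0. Lengths are in m, angles in degrees, forces in N, time in s.
With the tool pointing down it reaches from about 0.4 to 0.9 m from the base axis. Payload 5.6 kg.
Tool frame: the origin (TCP) lies at the very end of the fingers, on their centre line; the grasp point (between the pads) lies 19 mm behind it (pinch_z is the distance from the TCP to the grasp point, in m); z points along the fingers, y is the line along which they close (so a half turn about z gives the same grasp; the last joint's range is limited). The gripper opens to 92 mm and grips with 3 to 60 N. Pads are 20 mm wide; open, the fingers measure 128 mm over their backs; the gripper's body (75 mm by 189 mm) begins 69 mm behind the grasp point.
Start: joints at [-74.37, 26.786, -0.665, 91.828, 0.344, 61.387, -3.226], TCP at [0.202, 0.618, 0.215] pointing down, gripper open.
Joint ranges: [-144.91, 144.91], [-17.63, 115.5], [-89.93, 88.59], [15.96, 139.68], [-74.01, 254.01], [8.47, 105.57], [-167.45, 167.45]. Speed limits (degrees/s): [147.25, 147.25, 180, 180, 180, 180, 180].

## Interface

Orientations are given as a 3x3 rotation matrix whose columns are the frame's x, y, z axes.
In Python, from cell import * gives the robot as it stands.
- The arm moves only by the tool play_rows, never from a script. Its argument "steps" is text: rows parted by semicolons, each of 5 numbers parted by spaces: the closure, from 0 (fully open) to 1 (shut), then the shift along the tool's x, y, z in units of 0.15 m (1.0 is 0.15 m), then the turn about the tool's z in units of pi/2 rad (1.0 is pi/2 rad). A call has 1 to 20 rows; each row is the pose to reach, as a shift and turn from the pose commanded when the call began, along the tool's axes at that moment; what a row does not reach only later rows make up. A row lasts 1/10 s, in which the tool goes at most 50 mm and 8.59 degrees, less where a joint would pass 70% of its speed; a pose out of reach is approached as far as the arm can. A call with a number of a shift or a turn outside -1 to 1 is refused whole. A call with a gripper value outside its range is refused whole. The fingers move at their own pace and stop on an object; "force" is the grip in N (left out, the last holds). Time passes only in rows, so rows that repeat a pose let the fingers close. It gives the time, the measured TCP pose, the force, the opening and the grip force at its end, in the units of the state.
- state(): the state, without advancing time (a new reading comes with each control period).
- snapshot(name): name is "scene" or "top" or "wrist"; returns (picture, depth): 480x640x3 uint8, red, green, blue; 480x640 float32, m along the optical axis (not along the pixel's ray), 0 where there is no reading.
- calibration(name): a dict with "K" (3x3 intrinsics, pixels), "k1" (the pictures are not rectified: a ray, as slopes to the right and down, at radius r is drawn at 1 + k1 r^2 times it, then the intrinsics apply), "rvec" (rotation vector, rad) and "tvec" (3), from world to camera coordinates, as OpenCV has them. Camera axes: x right, y down, z forward; pixel columns grow to the right and rows downward; lengths in m; the calibration is good to about 2 mm. A picture is of the moment at which its call begins: read the wrist's pose just before it. calibration takes no time and is no camera call; for the wrist camera it gives the pose at the moment of the call.
- finish_job(): hands the job in; it is judged then, once.
Trained networks look in the newest picture that a camera, given by its name, has taken for a name from the list of things; names that differ only in an ending like _2 or _b are one class to them, and where a whole thing is asked for, a point or a joint stands for the part that bears it (a point fixed in the world has none). Each returns a list of dicts, best first, with "conf" (0 to 1); they miss things now and then, are a little off and sometimes report something else, mostly with a low value. They report only what shows in the picture. A call takes as long as a camera call. They do not tell look-alikes from the thing itself.
- spot_in(camera, query): "extent" ([left, top, width, height] in pixels, round what is visible of it).
The state is a dict: "time": time; "joints": joint angles; "qd": joint speeds; "effort": joint torques, N m; "tool_pos": TCP position; "orientation": TCP orientation; "force": force on the tool from outside, world axes, zero at the start; "ft_torque": the same for the moment, N m; "finger_gap": finger opening in m; "gripper_force": force on a finger pad.
Only numpy, scipy, OpenCV 4.12 (cv2) and the standard library are available. Lean on these libraries where they do the work, as an engineer would, in place of code of your own. Each camera call takes 0.05 s, during which the arm holds its last target. There are 200 camera calls.

## Working session

There is one attempt and no reset: what is moved stays moved. The work goes in short steps, Python scripts to look and compute and a tool call to move; the robot and the scene stay as the last step left them, time stands still between calls to the robot, and variables do not carry over. Pictures are saved under pics/ and viewed, at most 14 in all, crops included, and the job is handed in when it is done.

Besides the shell and the picture viewer there is one more tool, called by a JSON object that holds its "name" and its "arguments", one argument or row to a line. play_rows: Moves the arm, as the interface text tells. Its arguments: {"type":"object","properties":{"steps":{"type":"string"},"force":{"type":"number"}},"required":["steps"]}

```bash
ls; mkdir -p pics; python3 - <<'E'
from cell import *
import cv2
s=state(); print(s['time'],s['tool_pos'],s['orientation'],s['finger_gap'])
for n in("scene","top"):
    p,d=snapshot(n); cv2.imwrite(f"pics/{n}0.png",p[:,:,::-1])
    c=calibration(n); print(n,c)
E
```

```text
pics
0.0 [0.20173889 0.61729764 0.21367087] [[-9.50537763e-01  3.10608739e-01 -4.14217871e-04]
 [ 3.10608989e-01  9.50536298e-01 -1.67408213e-03]
 [-1.26255416e-04 -1.71993808e-03 -9.99998513e-01]] 0.0917400742879061
scene {'K': array([[518.72588369,   0.        , 331.63705401],
       [  0.        , 518.72588369, 236.22888796],
       [  0.        ,   0.        ,   1.        ]]), 'k1': -0.04587527902951506, 'rvec': array([ 1.14997906,  2.3842847 , -0.94645058]), 'tvec': array([ 0.38433983, -0.27267904,  1.42624988])}
top {'K': array([[594.68206175,   0.        , 322.7777027 ],
       [  0.        , 594.68206175, 235.05273686],
       [  0.        ,   0.        ,   1.        ]]), 'k1': -0.11934425088379663, 'rvec': array([ 2.16025665, -2.19285226,  0.12408811]), 'tvec': array([-0.02817127,  0.56574378,  1.24964655])}
```

View pics/scene0.png

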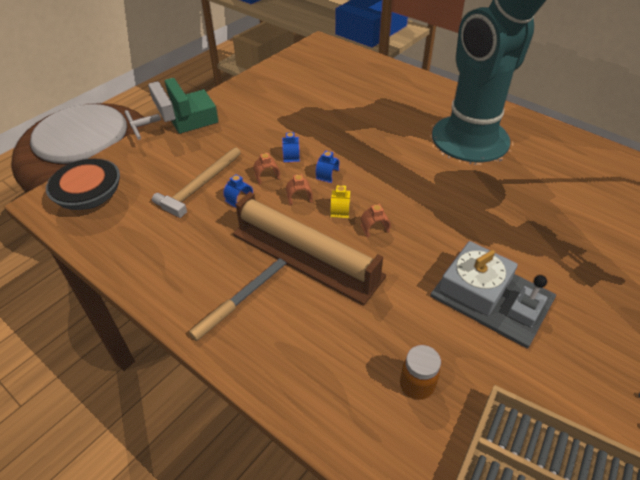

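View pics/top0.png

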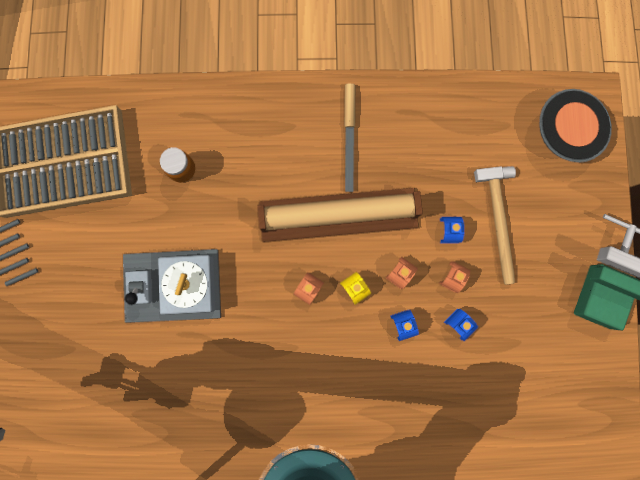

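The top view shows copper cuffs at (308,288), (403,272) and (457,276). The look-alikes are yellow at (356,287) and blue at (452,229), (405,325) and (462,323), so I choose the three copper ones. The bar runs from (268,218) to (414,206), the key is at (182,284) and the black ball at (131,297).

```bash
cat > h.py <<'E'
from cell import *
import cv2, numpy as np
def cloud(n,p=None):
    """picture, world xyz per pixel (nan where none)"""
    c=calibration(n); p,d=snapshot(n)
    v,u=np.mgrid[0:480,0:640].astype(np.float32)
    r=cv2.undistortPoints(np.stack([u.ravel(),v.ravel()],1)[:,None],c['K'],np.array([c['k1'],0,0,0]))[:,0]
    X=np.c_[r,np.ones(len(r))]*d.ravel()[:,None]
    R=cv2.Rodrigues(c['rvec'])[0]
    W=((X-c['tvec'])@R).reshape(480,640,3); W[d==0]=np.nan
    return p,W
def rect(P):
    (c,wh,a)=cv2.minAreaRect((P[:,:2]*1000).astype(np.float32)); return np.round(c,1),np.round(wh,1),round(a,1)
def cuffs(p,W,show=True):
    hsv=cv2.cvtColor(p,cv2.COLOR_RGB2HSV)
    m=(W[...,2]>.02)&(W[...,2]<.12)&(W[...,1]<.19)&(W[...,1]>-.4)
    n,l,st,ce=cv2.connectedComponentsWithStats(m.astype(np.uint8))
    out=[]
    for i in range(1,n):
        if st[i,4]<150: continue
        k=l==i; P=W[k]; zt=np.nanpercentile(P[:,2],97); T=P[P[:,2]>zt-.006]
        hs=np.median(hsv[k],0)
        out.append((np.round(ce[i]),st[i,4],hs,round(zt*1000,1),rect(P),rect(T),np.round(T[:,:2].mean(0)*1000,1)))
    return out
E
python3 - <<'E'
from h import *
p,W=cloud("top")
for o in cuffs(p,W): print(*o)
for q in [(268,218),(414,206),(182,284),(131,297),(340,213),(173,310),(216,280)]: print(q,W[q[1],q[0]].round(4))
print(spot_in("top","cuff1_setting"))
print([ (q,spot_in("top",q)[:2]) for q in ("key_grip","start_tip","rack","timer")])
cv2.imwrite("pics/c1.png",cv2.resize(p[180:350,110:490],None,fx=2.1,fy=2.1,interpolation=cv2.INTER_CUBIC)[:,:,::-1])
E
```

```text
[350. 105.] 303 [ 17. 119. 213.] 27.8 (array([ 855.7, -100.8]), array([20.3, 98.7]), 88.9) (array([ 855.5, -100.7]), array([20.2, 98.3]), 88.9) [ 856.9 -100.8]
[339. 212.] 3913 [ 17. 119. 218.] 85.9 (array([611.5, -71.6]), array([ 50.8, 341.3]), 4.4) (array([611.6, -71.6]), array([ 50.7, 341.3]), 4.4) [611.2 -71. ]
[453. 229.] 498 [110. 210. 184.] 69.4 (array([ 573.3, -316.3]), array([43.4, 55.3]), 89.0) (array([ 573.4, -316.1]), array([20.2, 19.7]), 89.5) [ 573.3 -316. ]
[402. 273.] 528 [  9.  158.  203.5] 69.4 (array([ 482.7, -204.5]), array([42.7, 56.6]), 52.6) (array([ 483.5, -204.7]), array([22.2, 22.1]), 53.7) [ 483.1 -204.6]
[456. 277.] 517 [  9. 158. 200.] 69.6 (array([ 471.5, -320.7]), array([42.4, 56.6]), 60.3) (array([ 471.7, -320. ]), array([23. , 21.6]), 62.4) [ 472.3 -320.1]
[308. 288.] 512 [  9.  158.  207.5] 69.2 (array([452.3,  -3.4]), array([42.3, 56. ]), 54.8) (array([452.6,  -3.2]), array([22.4, 20. ]), 55.5) [452.1  -3.3]
[356. 287.] 515 [ 25. 233. 230.] 68.8 (array([ 451.4, -104. ]), array([56.1, 42.3]), 35.3) (array([ 452.3, -104. ]), array([21.7, 21.7]), 32.9)
[... 362 characters left out ...]
104.  52.] 75.4 (array([62.3, -0.7]), array([116.5,  29. ]), 89.2) (array([64.7,  0.9]), array([ 4.1, 38.7]), 0.6) [64.8 -0.4]
(268, 218) [0.5976 0.0771 0.0763]
(414, 206) [ 0.6191 -0.2279  0.0741]
(182, 284) [0.4628 0.251  0.0976]
(131, 297) [0.4375 0.3584 0.0897]
(340, 213) [ 0.6055 -0.0723  0.0799]
(173, 310) [0.4096 0.2792 0.0562]
(216, 280) [0.4724 0.1961 0.0105]
[{'extent': [176.3, 271.2, 10.9, 25.1], 'conf': 0.28}]
[('key_grip', [{'extent': [176.9, 271.8, 14.1, 25.9], 'conf': 0.71}]), ('start_tip', [{'extent': [125.0, 291.3, 13.3, 15.6], 'conf': 0.55}]), ('rack', [{'extent': [256.3, 186.1, 164.8, 54.9], 'conf': 0.8}]), ('timer', [{'extent': [122.4, 251.1, 97.7, 72.7], 'conf': 0.71}])]
```

View pics/c1.png

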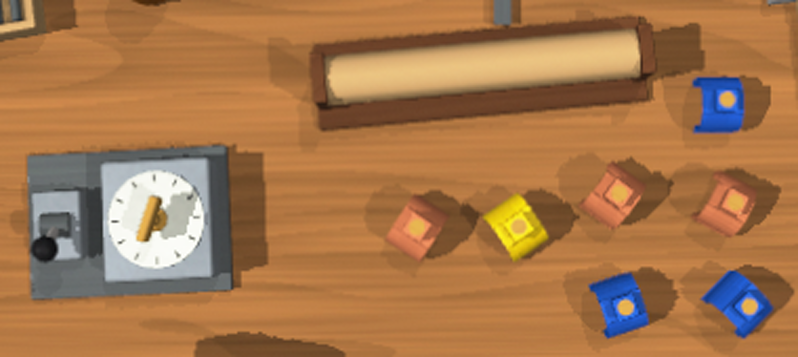

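Both views agree: three copper cuffs, with bore directions of about 53°, 61° and 55°, and the bar yawed about 4.4°. Heights read 2 mm high, which is within the calibration tolerance. I'll add a move planner and approach the cuff at (452,-3) first.

```bash
cat >> h.py <<'E'
def yaw(s): return np.degrees(np.arctan2(s['orientation'][1][1],s['orientation'][0][1]))
def plan(*wps):
    """wps: (x,y,z,yaw of tool y deg); prints calls: units tx ty tz turn"""
    s=state(); P=np.array(s['tool_pos']); a=yaw(s); print("now",round(s['time'],2),P.round(4),round(a,2),"gap",round(s['finger_gap'],4),"F",np.round(s['force'],1),"q",np.round(s['joints'],0))
    for x,y,z,b in wps:
        D=np.array([x,y,z])-P; db=(b-a+180)%360-180
        n=max(1,int(np.ceil(max(np.linalg.norm(D)/.15,abs(db)/90))))
        for i in range(n):
            c,sn=np.cos(np.radians(a)),np.sin(np.radians(a)); d=D/n/.15
            print("  ",np.round([-sn*d[0]+c*d[1],c*d[0]+sn*d[1],-d[2],-db/n/90],3),"rows>=",max(int(np.ceil(np.linalg.norm(D)/n/.05)),int(np.ceil(abs(db)/n/8.59))))
            a+=db/n
        P=np.array([x,y,z])
BAR=np.array([.6115,-.0716]); BY=4.4
def barxy(y,x=0):
    t=np.radians(BY); return BAR+x*np.array([np.cos(t),np.sin(t)])+y*np.array([-np.sin(t),np.cos(t)])
E
python3 - <<'E'
from h import *
p,W=cloud("top")
B=W[195:232,272:410].reshape(-1,3); B=B[(B[:,2]>.07)]
print(rect(B),len(B)); T=W[185:240,255:425].reshape(-1,3); T=T[T[:,2]>.084]; print(rect(T),T[:,1].min(),T[:,1].max())
plan((.452,-.004,.18,-35))
E
```

```text
(array([611.4, -74.7]), array([ 44.6, 291.4]), 4.4) 2611
(array([611.9, -71.3]), array([ 49.9, 340.1]), 4.5) -0.24246937373618785 0.0991234755635362
now 0.45 [0.2019 0.6178 0.2145] 71.9 gap 0.0914 F [0.4 0.7 0.2] q [-74.  27.  -1.  92.   0.  61.  -3.]
   [-0.574 -0.684  0.046  0.238] rows>= 3
   [-0.784 -0.428  0.046  0.238] rows>= 3
   [-0.887 -0.112  0.046  0.238] rows>= 3
   [-0.867  0.218  0.046  0.238] rows>= 3
   [-0.727  0.519  0.046  0.238] rows>= 3
```

{"name": "play_rows", "arguments": {
  "steps": "0 -0.57 -0.68 0.05 0.24;0 -0.57 -0.68 0.05 0.24;0 -0.57 -0.68 0.05 0.24;0 -0.57 -0.68 0.05 0.24;0 -0.57 -0.68 0.05 0.24"
}}

```text
time: 0.95
tool_pos: [0.2517, 0.4946, 0.2077]
orientation: [[-0.769, 0.639, 0.0], [0.639, 0.769, 0.001], [0.001, 0.001, -1.0]]
force: [-0.5, 0.9, -0.1]
finger_gap: 0.0918
gripper_force: 0.0
```

{"name": "play_rows", "arguments": {
  "steps": "0 -0.78 -0.43 0.05 0.24;0 -0.78 -0.43 0.05 0.24;0 -0.78 -0.43 0.05 0.24;0 -0.78 -0.43 0.05 0.24;0 -0.78 -0.43 0.05 0.24"
}}

```text
time: 1.45
tool_pos: [0.3001, 0.3716, 0.2]
orientation: [[-0.482, 0.876, 0.0], [0.876, 0.482, 0.002], [0.001, 0.001, -1.0]]
force: [-0.4, 0.6, -0.8]
finger_gap: 0.0921
gripper_force: 0.0
```

{"name": "play_rows", "arguments": {
  "steps": "0 -0.89 -0.11 0.05 0.24;0 -0.89 -0.11 0.05 0.24;0 -0.89 -0.11 0.05 0.24;0 -0.89 -0.11 0.05 0.24;0 -0.89 -0.11 0.05 0.24"
}}

```text
time: 1.95
tool_pos: [0.3501, 0.247, 0.1924]
orientation: [[-0.127, 0.992, 0.001], [0.992, 0.127, 0.001], [0.001, 0.001, -1.0]]
force: [-0.7, 0.2, -0.6]
finger_gap: 0.0916
gripper_force: 0.0
```

{"name": "play_rows", "arguments": {
  "steps": "0.4 -0.87 0.22 0.05 0.24;0.4 -0.87 0.22 0.05 0.24;0.4 -0.87 0.22 0.05 0.24;0.4 -0.87 0.22 0.05 0.24;0.4 -0.87 0.22 0.05 0.24"
}}

```text
time: 2.45
tool_pos: [0.3992, 0.1216, 0.1847]
orientation: [[0.247, 0.969, 0.001], [0.969, -0.247, 0.0], [0.0, 0.0, -1.0]]
force: [-0.2, -0.3, -1.0]
finger_gap: 0.0557
gripper_force: 0.0
```

```bash
python3 - <<'E'
from h import *
p,W=cloud("top")
for o in cuffs(p,W):
    if o[2][0]<14: print(*o)
plan((.452,-.004,.12,-35),(.452,-.004,.053,-35))
E
```

```text
[402. 273.] 530 [  9. 157. 135.] 69.4 (array([ 483.1, -204.8]), array([42.5, 56.2]), 52.2) (array([ 483.3, -204.3]), array([22.2, 22.1]), 54.7) [ 483.  -204.7]
[456. 277.] 516 [  9. 157. 131.] 70.4 (array([ 471.5, -320.8]), array([42. , 58.2]), 61.3) (array([ 472. , -320.5]), array([23.3, 21.2]), 58.3) [ 471.7 -320. ]
[308. 288.] 511 [  9. 158. 173.] 69.4 (array([452.3,  -3.3]), array([42.4, 55.9]), 54.9) (array([452.4,  -3.5]), array([21.8, 20.1]), 55.5) [452.4  -3.4]
now 2.5 [0.3989 0.122  0.1847] -14.21 gap 0.0553 F [-0.1  0.2  0.3] q [-48.   6.  28. 126.  -4.  49. -32.]
   [-0.364  0.275  0.216  0.116] rows>= 2
   [-0.308  0.336  0.216  0.116] rows>= 2
   [ 0.     0.     0.447 -0.   ] rows>= 2
```

{"name": "play_rows", "arguments": {
  "steps": "0.4 -0.36 0.28 0.2 0.12;0.4 -0.36 0.28 0.2 0.12;0.4 -0.36 0.28 0.2 0.12;0.4 -0.36 0.28 0.2 0.12"
}}

```text
time: 2.9
tool_pos: [0.4259, 0.0587, 0.1544]
orientation: [[0.424, 0.906, -0.001], [0.906, -0.424, 0.0], [-0.0, -0.001, -1.0]]
force: [-0.3, 0.4, 0.7]
finger_gap: 0.0555
gripper_force: 0.0
```

{"name": "play_rows", "arguments": {
  "steps": "0.4 -0.31 0.34 0.22 0.12;0.4 -0.31 0.34 0.22 0.12;0.4 -0.31 0.34 0.22 0.12;0.4 -0.31 0.34 0.22 0.12"
}}

```text
time: 3.3
tool_pos: [0.4522, -0.0051, 0.1217]
orientation: [[0.586, 0.81, -0.0], [0.81, -0.586, 0.001], [0.0, -0.001, -1.0]]
force: [0.7, 0.2, -0.6]
finger_gap: 0.0549
gripper_force: 0.0
```

```bash
python3 - <<'E'
from h import *
plan((.452,-.0035,.053,-35.2))
p,W=cloud("wrist"); cv2.imwrite("pics/w1.png",p[:,:,::-1])
for o in cuffs(p,W): print(*o)
E
```

```text
now 3.3 [ 0.4522 -0.0051  0.1217] -35.9 gap 0.0549 F [ 0.7  0.2 -0.6] q [-33.  17.  35. 125. -15.  42. -25.]
   [ 0.008 -0.007  0.458 -0.008] rows>= 2
[546. 126.] 30247 [ 18. 146. 209.] 80.9 (array([608.9, -46.9]), array([ 47.6, 284.4]), 4.4) (array([608.7, -32.6]), array([ 34.8, 204.1]), 4.3) [605.5 -16.2]
[322. 245.] 4984 [ 10. 188. 196.] 68.0 (array([452.8,  -5.8]), array([42.5, 57. ]), 56.3) (array([452.8,  -5.6]), array([22.3, 21.9]), 56.2) [453.3  -4.9]
```

View pics/w1.png

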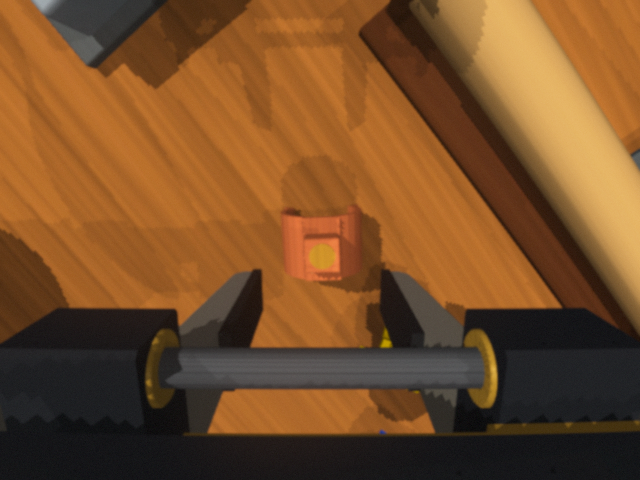

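The wrist view shows the copper cuff at (322,250), centred between the fingers and square to them. I'll descend and grip.

{"name": "play_rows", "arguments": {
  "steps": "0.4 0 0 0.25 0;0.4 0 0 0.46 0;0.4 0 0 0.46 0;0.4 0 0 0.46 0;1 0 0 0.46 0;1 0 0 0.46 0;1 0 0 0.46 0;1 0 0 0.46 0;1 0 0 0.46 0;1 0 0 0.46 0",
  "force": 40
}}

```text
time: 4.35
tool_pos: [0.4526, -0.0069, 0.0529]
orientation: [[0.589, 0.808, 0.001], [0.808, -0.589, 0.0], [0.001, 0.0, -1.0]]
force: [-0.2, 1.2, 4.9]
finger_gap: 0.0213
gripper_force: 39.9
```

```bash
python3 - <<'E'
from h import *
x,y=barxy(.08); print(x,y)
s=state(); a=s['tool_pos']
plan((a[0],a[1],.17,yaw(s)),(x,y,.17,4.8))
E
```

```text
0.6053624777498545 0.00816422017815363
now 4.35 [ 0.4526 -0.0069  0.0529] -36.1 gap 0.0213 F [-0.2  1.2  4.9] q [-28.  25.  30. 127. -23.  33. -18.]
   [ 0.    0.   -0.78 -0.  ] rows>= 3
   [ 0.341  0.382 -0.    -0.227] rows>= 3
   [ 0.186  0.477 -0.    -0.227] rows>= 3
```

{"name": "play_rows", "arguments": {
  "steps": "1 0 0 -0.3 0;1 0 0 -0.6 0;1 0 0 -0.8 0;1 0 0 -0.8 0;1 0.34 0.38 -0.8 -0.23;1 0.34 0.38 -0.8 -0.23;1 0.34 0.38 -0.8 -0.23;1 0.34 0.38 -0.8 -0.23"
}}

```text
time: 5.15
tool_pos: [0.5276, 0.0003, 0.1708]
orientation: [[0.266, 0.964, -0.003], [0.964, -0.266, -0.001], [-0.002, -0.003, -1.0]]
force: [0.2, -0.6, -0.8]
finger_gap: 0.0215
gripper_force: 39.9
```

{"name": "play_rows", "arguments": {
  "steps": "1 0.19 0.48 0 -0.22;1 0.19 0.48 0 -0.22;1 0.19 0.48 0 -0.22;1 0.19 0.48 0 -0.22;1 0.19 0.48 0 -0.22;1 0.19 0.48 0 -0.22"
}}

```text
time: 5.75
tool_pos: [0.6044, 0.0088, 0.1723]
orientation: [[-0.075, 0.997, -0.001], [0.997, 0.075, 0.0], [0.0, -0.001, -1.0]]
force: [-0.2, -0.1, -0.8]
finger_gap: 0.0221
gripper_force: 39.9
```

```bash
python3 - <<'E'
from h import *
x,y=barxy(.08)
plan((x,y,.143,4.4),(x,y,.085,4.4))
p,W=cloud("wrist"); cv2.imwrite("pics/w2.png",p[:,:,::-1])
for o in cuffs(p,W): print(*o)
E
```

```text
now 5.75 [0.6044 0.0088 0.1723] 4.3 gap 0.0221 F [-0.2 -0.1 -0.8] q [-25.  26.  28. 102. -15.  55.  13.]
   [-0.005  0.006  0.195 -0.001] rows>= 1
   [ 0.     0.     0.387 -0.   ] rows>= 2
[324. 172.] 8797 [ 17. 150. 184.] 86.1 (array([603.1,  51.3]), array([50. , 89.1]), 4.1) (array([603.1,  53.1]), array([50. , 85.3]), 4.2) [601.6  73.4]
[321. 336.] 1155 [ 17. 150. 141.] 81.0 (array([607.9, -68. ]), array([43.3, 25.1]), 12.2) (array([612. , -64.7]), array([33.3, 20.3]), 5.7) [612.1 -64.7]
[324. 411.] 2496 [ 17. 148. 143.] 81.0 (array([ 618.2, -136.5]), array([49. , 54.1]), 3.4) (array([ 617.2, -131.9]), array([33.7, 44.6]), 5.5) [ 617.2 -130.8]
[ 65. 421.] 1263 [112. 216. 137.] 51.4 (array([ 368.5, -202.6]), array([58.5, 29.8]), 15.0) (array([ 368.5, -191.7]), array([15. , 33.4]), 85.2) [ 370.9 -192.6]
```

View pics/w2.png

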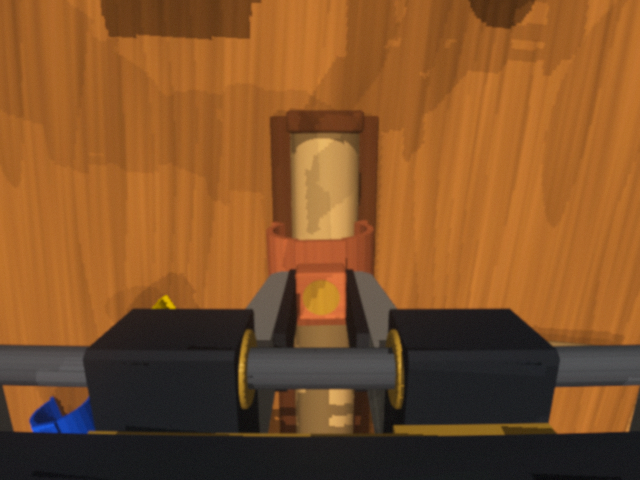

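The cuff, at (322,290), sits square over the bar and centred within about 1 mm. I'll press it down.

{"name": "play_rows", "arguments": {
  "steps": "1 0 0.005 0.2 0;1 0 0.005 0.3 0;1 0 0.005 0.36 0;1 0 0.005 0.42 0;1 0 0.005 0.46 0;1 0 0.005 0.5 0;1 0 0.005 0.54 0;1 0 0.005 0.57 0;1 0 0.005 0.58 0;1 0 0.005 0.58 0;1 0 0.005 0.58 0"
}}

```text
time: 6.9
tool_pos: [0.607, 0.0088, 0.0867]
orientation: [[-0.076, 0.997, 0.002], [0.997, 0.076, 0.0], [0.0, 0.002, -1.0]]
force: [-0.6, 0.7, 7.0]
finger_gap: 0.0219
gripper_force: 39.9
```

{"name": "play_rows", "arguments": {
  "steps": "1 0 0.02 0.01 0;1 0 0.02 0.015 0;1 0 0.02 0.015 0;1 0 0.02 0.015 0"
}}

```text
time: 7.3
tool_pos: [0.6075, 0.0089, 0.0864]
orientation: [[-0.076, 0.997, -0.004], [0.997, 0.076, 0.002], [0.002, -0.003, -1.0]]
force: [-11.6, 0.2, 27.0]
finger_gap: 0.0215
gripper_force: 40.0
```

{"name": "play_rows", "arguments": {
  "steps": "0.4 0 0 0 0;0.4 0 0 0 0;0.4 0 0 0 0;0.4 0 0 -0.2 0;0.4 0 0 -0.4 0;0.4 0 0 -0.6 0;0.4 0 0 -0.6 0"
}}

```text
time: 8.0
tool_pos: [0.6116, 0.009, 0.177]
orientation: [[-0.077, 0.997, 0.007], [0.997, 0.077, 0.001], [0.0, 0.007, -1.0]]
force: [0.2, -0.5, -0.2]
finger_gap: 0.0552
gripper_force: 0.0
```

```bash
python3 - <<'E'
from h import *
plan((.483,-.205,.17,-37),(.483,-.205,.053,-37))
p,W=cloud("wrist"); cv2.imwrite("pics/w3.png",p[:,:,::-1])
for o in cuffs(p,W): print(*o)
p,W=cloud("top")
for o in cuffs(p,W):
    if o[2][0]<20: print(*o)
E
```

```text
now 8.0 [0.6116 0.009  0.177 ] 4.4 gap 0.0552 F [ 0.2 -0.5 -0.2] q [-25.  27.  28. 101. -15.  55.  13.]
   [-0.678 -0.482  0.023  0.23 ] rows>= 3
   [-0.805 -0.211  0.023  0.23 ] rows>= 3
   [ 0.    0.    0.78 -0.  ] rows>= 3
[313. 225.] 15984 [ 17. 153. 184.] 100.9 (array([606.8,   4.5]), array([ 57.9, 182.1]), 4.9) (array([606.9,  10.1]), array([21.9, 21.8]), 4.7) [607.   10.8]
[315. 411.] 2456 [ 17. 149. 135.] 81.0 (array([ 618.6, -141.3]), array([48.9, 57.1]), 4.3) (array([ 618. , -135.3]), array([32.2, 45.1]), 2.7) [ 618.1 -134.8]
[350. 105.] 297 [ 18. 117. 226.] 27.9 (array([ 855.9, -100.7]), array([20.2, 98.2]), 88.7) (array([ 855.6, -100.7]), array([20.1, 97.6]), 88.6) [ 856.2 -101.2]
[370. 209.] 2467 [ 17. 119. 164.] 85.7 (array([ 616.5, -132.8]), array([ 50.9, 217.6]), 4.5) (array([ 621.8, -134.1]), array([ 50.6, 216.2]), 1.5) [ 617.3 -152.8]
[402. 273.] 529 [ 10. 156. 216.] 70.0 (array([ 482.9, -204.5]), array([42.5, 56. ]), 52.1) (array([ 483.1, -204.3]), array([22.1, 21.7]), 54.2) [ 482.8 -204.4]
[456. 277.] 513 [ 10. 157. 212.] 70.2 (array([ 471. , -321.2]), array([43.6, 57.6]), 61.8) (array([ 471.9, -320.2]), array([22.5, 21.7]), 62.4) [ 472.  -319.6]
```

View pics/w3.png

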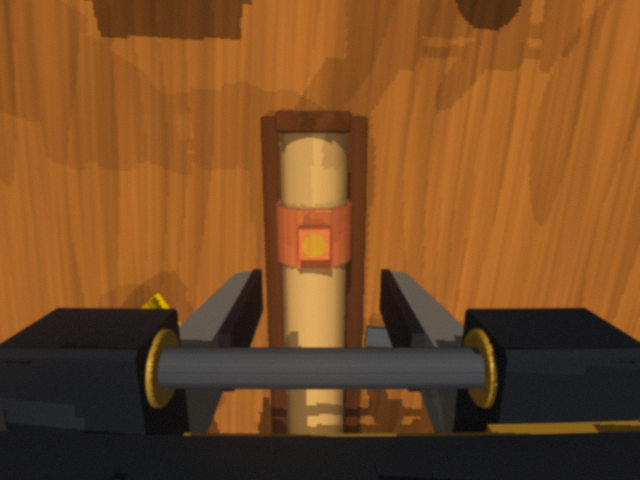

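Cuff 1 is home: at (314,240) its top reads 101 mm and it is centred on the bar. The true bar axis lies about 1.5 mm further in x. Next is the cuff at (483,-205).

{"name": "play_rows", "arguments": {
  "steps": "0.4 -0.68 -0.48 0.02 0.23;0.4 -0.68 -0.48 0.02 0.23;0.4 -0.68 -0.48 0.02 0.23;0.4 -0.68 -0.48 0.02 0.23;0.4 -0.68 -0.48 0.02 0.23"
}}

```text
time: 8.6
tool_pos: [0.545, -0.0974, 0.1695]
orientation: [[0.28, 0.96, -0.001], [0.96, -0.28, 0.001], [0.0, -0.001, -1.0]]
force: [0.3, 1.0, -0.6]
finger_gap: 0.0551
gripper_force: 0.0
```

{"name": "play_rows", "arguments": {
  "steps": "0.4 -0.8 -0.21 0.02 0.23;0.4 -0.8 -0.21 0.02 0.23;0.4 -0.8 -0.21 0.02 0.23;0.4 -0.8 -0.21 0.3 0.23;0.4 -0.8 -0.21 0.3 0.23;0.4 -0.8 -0.21 0.3 0.23"
}}

```text
time: 9.2
tool_pos: [0.4817, -0.2029, 0.1249]
orientation: [[0.599, 0.801, -0.002], [0.801, -0.599, 0.001], [-0.001, -0.002, -1.0]]
force: [0.9, 0.4, 0.0]
finger_gap: 0.0549
gripper_force: 0.0
```

```bash
sed -i 's/BAR=np.array(\[.6115,/BAR=np.array([.6130,/' h.py; python3 - <<'E'
from h import *
p,W=cloud("wrist")
for o in cuffs(p,W): print(*o)
plan((.483,-.205,.053,-36.7))
E
```

```text
[493.  90.] 22042 [ 17. 148. 188.] 85.7 (array([ 620.3, -171.8]), array([ 51. , 143.6]), 4.3) (array([ 622.3, -184.7]), array([ 50.6, 117.5]), 3.3) [ 622.2 -201.9]
[194. 151.] 5762 [ 24. 255. 221.] 68.0 (array([ 452. , -106.7]), array([56.9, 43. ]), 33.5) (array([ 451.9, -106.8]), array([22.5, 22.2]), 33.8) [ 452.7 -107.3]
[325. 247.] 4860 [ 10. 188. 197.] 68.0 (array([ 482.8, -206.8]), array([42.6, 56.7]), 52.5) (array([ 483. , -206.5]), array([22.1, 21.8]), 53.5) [ 483.4 -205.9]
[522. 287.] 3230 [111. 228. 167.] 67.8 (array([ 574.4, -317.6]), array([43.9, 57.2]), 88.1) (array([ 577.8, -311.9]), array([14.5, 27.4]), 56.1) [ 576.7 -312.2]
[200. 301.] 299 [115. 163. 116.] 51.2 (array([ 381.3, -185.5]), array([25.1,  6.7]), 1.0) (array([ 375.8, -187.5]), array([14.3,  3. ]), 7.8) [ 376.4 -187.6]
[399. 399.] 961 [ 10. 186. 135.] 68.4 (array([ 459.2, -328. ]), array([39.5, 24.9]), 23.0) (array([ 469.5, -323.1]), array([19.8, 17.4]), 61.0) [ 468.1 -323. ]
[310. 420.] 1362 [112. 213. 148.] 41.5 (array([ 386.6, -317.4]), array([10.7, 42.1]), 44.2) (array([ 385.3, -318.3]), array([ 7.7, 41.3]), 42.6) [ 383.7 -316.7]
now 9.25 [ 0.4824 -0.2033  0.1258] -36.82 gap 0.0551 F [-0.6 -0.7  1. ] q [-12.  25.  39. 116. -21.  47.   3.]
   [-0.007  0.01   0.485 -0.001] rows>= 2
```

{"name": "play_rows", "arguments": {
  "steps": "0.4 -0.01 0.01 0.25 0;0.4 -0.01 0.01 0.48 0;0.4 -0.01 0.01 0.485 0;0.4 -0.01 0.01 0.485 0;1 -0.01 0.01 0.485 0;1 -0.01 0.01 0.485 0;1 -0.01 0.01 0.485 0;1 -0.01 0.01 0.485 0;1 -0.01 0.01 0.485 0;1 -0.01 0.01 0.485 0",
  "force": 40
}}

```text
time: 10.25
tool_pos: [0.4818, -0.2066, 0.053]
orientation: [[0.602, 0.799, 0.001], [0.799, -0.602, -0.0], [0.0, 0.001, -1.0]]
force: [-0.7, 0.3, 3.3]
finger_gap: 0.0215
gripper_force: 40.0
```

```bash
python3 - <<'E'
from h import *
x,y=barxy(0); print(x,y)
s=state(); a=s['tool_pos']
plan((a[0],a[1],.172,yaw(s)),(x,y,.172,4.5))
E
```

```text
0.613 -0.0716
now 10.25 [ 0.4818 -0.2066  0.053 ] -37.0 gap 0.0215 F [-0.7  0.3  3.3] q [ -8.  32.  34. 118. -28.  39.   8.]
   [ 0.     0.    -0.793 -0.   ] rows>= 3
   [ 0.622  0.078 -0.    -0.231] rows>= 3
   [ 0.554  0.294 -0.    -0.231] rows>= 3
```

{"name": "play_rows", "arguments": {
  "steps": "1 0 0 -0.3 0;1 0 0 -0.6 0;1 0 0 -0.8 0;1 0 0 -0.8 0;1 0.62 0.08 -0.8 -0.23;1 0.62 0.08 -0.8 -0.23;1 0.62 0.08 -0.8 -0.23;1 0.62 0.08 -0.8 -0.23;1 0.62 0.08 -0.8 -0.23"
}}

```text
time: 11.15
tool_pos: [0.5458, -0.1402, 0.1716]
orientation: [[0.284, 0.959, -0.002], [0.959, -0.284, -0.0], [-0.001, -0.002, -1.0]]
force: [-0.4, -0.3, -0.9]
finger_gap: 0.0217
gripper_force: 40.0
```

{"name": "play_rows", "arguments": {
  "steps": "1 0.55 0.29 0 -0.23;1 0.55 0.29 0 -0.23;1 0.55 0.29 0 -0.23;1 0.55 0.29 0 -0.23;1 0.55 0.29 0 -0.23;1 0.55 0.29 0 -0.23"
}}

```text
time: 11.75
tool_pos: [0.611, -0.0743, 0.1726]
orientation: [[-0.072, 0.997, -0.0], [0.997, 0.072, -0.0], [-0.0, -0.001, -1.0]]
force: [0.6, 0.2, -1.0]
finger_gap: 0.0212
gripper_force: 40.0
```

```bash
python3 - <<'E'
from h import *
x,y=barxy(0)
plan((x,y,.085,4.4))
E
```

```text
now 11.75 [ 0.611  -0.0743  0.1726] 4.14 gap 0.0212 F [ 0.6  0.2 -1. ] q [-18.  28.  29. 101. -16.  56.  22.]
   [ 0.017  0.015  0.584 -0.003] rows>= 2
```

{"name": "play_rows", "arguments": {
  "steps": "1 0.02 0.015 0.2 0;1 0.02 0.015 0.3 0;1 0.02 0.015 0.36 0;1 0.02 0.015 0.42 0;1 0.02 0.015 0.46 0;1 0.02 0.015 0.5 0;1 0.02 0.015 0.54 0;1 0.02 0.015 0.57 0;1 0.02 0.015 0.59 0;1 0.02 0.015 0.59 0;1 0.02 0.015 0.59 0"
}}

```text
time: 12.85
tool_pos: [0.6139, -0.07, 0.0865]
orientation: [[-0.076, 0.997, -0.0], [0.997, 0.076, 0.001], [0.001, -0.0, -1.0]]
force: [-7.8, -0.2, 17.7]
finger_gap: 0.0212
gripper_force: 40.1
```

{"name": "play_rows", "arguments": {
  "steps": "0.4 0 0 0 0;0.4 0 0 0 0;0.4 0 0 0 0;0.4 0 0 -0.2 0;0.4 0 0 -0.4 0;0.4 0 0 -0.6 0;0.4 0 0 -0.6 0"
}}

```text
time: 13.55
tool_pos: [0.6167, -0.0698, 0.1781]
orientation: [[-0.077, 0.997, 0.008], [0.997, 0.077, -0.0], [-0.001, 0.008, -1.0]]
force: [-0.1, -0.2, -0.6]
finger_gap: 0.0552
gripper_force: 0.0
```

```bash
python3 - <<'E'
from h import *
p,W=cloud("wrist"); print(barxy(0))
T=W[120:330,200:440].reshape(-1,3); T=T[(T[:,2]>.09)&(T[:,2]<.115)&(abs(T[:,1]+.0716)<.025)]; print(rect(T[T[:,2]>.095]),np.percentile(T[:,2],[50,95]))
p,W=cloud("top")
for o in cuffs(p,W):
    if o[2][0]<20: print(*o)
plan((.472,-.320,.17,-28.5),(.472,-.32,.125,-28.5))
E
```

```text
[ 0.613  -0.0716]
(array([613.4, -69.4]), array([22.1, 21.8]), 4.0) [0.10073676 0.10203745]
[350. 105.] 298 [ 17.5 118.  222. ] 27.9 (array([ 855.7, -100.7]), array([20.3, 97. ]), 88.6) (array([ 855.7, -100.6]), array([20., 97.]), 88.4) [ 855.3 -101. ]
[397. 207.] 1197 [ 17. 119. 161.] 86.7 (array([ 620.8, -185.9]), array([ 51.2, 112.1]), 4.1) (array([ 621.8, -189.8]), array([ 50.7, 103.8]), 3.4) [ 622.2 -208.8]
[279. 216.] 1076 [ 17. 122. 195.] 101.4 (array([602.4,  48.3]), array([ 56.7, 100.8]), 4.2) (array([605. ,  14.1]), array([16.4, 22.6]), 89.4) [606.4  15.2]
[456. 277.] 514 [ 10.  157.  210.5] 69.7 (array([ 471.3, -320.6]), array([41.9, 57.1]), 62.3) (array([ 471.8, -320.2]), array([23. , 21.8]), 59.4) [ 471.8 -319.9]
now 13.65 [ 0.6142 -0.0691  0.1742] 4.41 gap 0.0553 F [-0.3  0.1 -1. ] q [-18.  28.  29. 100. -16.  56.  21.]
   [-0.797 -0.537  0.014  0.183] rows>= 3
   [-0.917 -0.289  0.014  0.183] rows>= 3
   [ 0.   0.   0.3 -0. ] rows>= 1
```

Cuff 2 is home too, with its top at 100.7 mm. The last is the cuff at (472,-320).

{"name": "play_rows", "arguments": {
  "steps": "0.4 -0.8 -0.54 0.01 0.18;0.4 -0.8 -0.54 0.01 0.18;0.4 -0.8 -0.54 0.01 0.18;0.4 -0.8 -0.54 0.01 0.18;0.4 -0.8 -0.54 0.01 0.18"
}}

```text
time: 14.15
tool_pos: [0.5413, -0.1957, 0.1714]
orientation: [[0.207, 0.978, -0.002], [0.978, -0.207, 0.001], [0.0, -0.002, -1.0]]
force: [0.1, 0.6, 0.3]
finger_gap: 0.0553
gripper_force: 0.0
```

{"name": "play_rows", "arguments": {
  "steps": "0.4 -0.92 -0.29 0.02 0.18;0.4 -0.92 -0.29 0.02 0.18;0.4 -0.92 -0.29 0.02 0.18;0.4 -0.92 -0.29 0.3 0.18;0.4 -0.92 -0.29 0.3 0.18;0.4 -0.92 -0.29 0.3 0.18"
}}

```text
time: 14.75
tool_pos: [0.4723, -0.3192, 0.1267]
orientation: [[0.467, 0.884, -0.002], [0.884, -0.467, 0.002], [0.0, -0.003, -1.0]]
force: [-0.4, -0.6, 0.1]
finger_gap: 0.0552
gripper_force: 0.0
```

```bash
python3 - <<'E'
from h import *
p,W=cloud("wrist")
for o in cuffs(p,W):
    if o[2][0]<14: print(*o)
plan((.472,-.3205,.053,-28.5))
E
```

```text
[465.  18.] 2354 [ 11. 181.  44.] 86.1 (array([ 619. , -240.6]), array([23. , 53.3]), 64.5) (array([ 609.5, -242.5]), array([10.9, 25.9]), 63.1) [ 606.9 -240.2]
[322. 248.] 4780 [ 10. 187. 199.] 68.0 (array([ 471.8, -323. ]), array([42.6, 56.8]), 61.0) (array([ 472. , -322.7]), array([22.2, 22. ]), 60.8) [ 472.3 -322.1]
now 14.8 [ 0.4731 -0.3196  0.1277] -27.8 gap 0.0554 F [-0.1 -0.2 -0.1] q [  1.  29.  38. 109. -23.  50.  24.]
   [-0.008 -0.004  0.498  0.008] rows>= 2
```

{"name": "play_rows", "arguments": {
  "steps": "0.4 -0.01 -0.005 0.25 0.01;0.4 -0.01 -0.005 0.48 0.01;0.4 -0.01 -0.005 0.49 0.01;0.4 -0.01 -0.005 0.49 0.01;1 -0.01 -0.005 0.49 0.01;1 -0.01 -0.005 0.49 0.01;1 -0.01 -0.005 0.49 0.01;1 -0.01 -0.005 0.49 0.01;1 -0.01 -0.005 0.49 0.01;1 -0.01 -0.005 0.49 0.01",
  "force": 40
}}

```text
time: 15.8
tool_pos: [0.4706, -0.3225, 0.0545]
orientation: [[0.483, 0.875, 0.001], [0.875, -0.483, -0.0], [0.0, 0.001, -1.0]]
force: [0.0, 0.5, 2.9]
finger_gap: 0.0215
gripper_force: 40.0
```

```bash
python3 - <<'E'
from h import *
x,y=barxy(-.08); print(x,y)
s=state(); a=s['tool_pos']
plan((a[0],a[1],.173,yaw(s)),(x,y,.173,4.5))
E
```

```text
0.6191375222501455 -0.15136422017815362
now 15.8 [ 0.4706 -0.3225  0.0545] -28.9 gap 0.0215 F [0.  0.5 2.9] q [  5.  35.  34. 111. -29.  42.  27.]
   [ 0.    0.   -0.79 -0.  ] rows>= 3
   [ 0.739  0.158 -0.    -0.186] rows>= 3
   [ 0.662  0.363 -0.    -0.186] rows>= 3
```

{"name": "play_rows", "arguments": {
  "steps": "1 0 0 -0.3 0;1 0 0 -0.6 0;1 0 0 -0.8 0;1 0 0 -0.8 0;1 0.74 0.16 -0.8 -0.19;1 0.74 0.16 -0.8 -0.19;1 0.74 0.16 -0.8 -0.19;1 0.74 0.16 -0.8 -0.19;1 0.74 0.16 -0.8 -0.19"
}}

```text
time: 16.7
tool_pos: [0.5434, -0.2379, 0.1732]
orientation: [[0.206, 0.978, -0.002], [0.978, -0.206, -0.001], [-0.001, -0.002, -1.0]]
force: [0.0, -0.2, -0.8]
finger_gap: 0.0219
gripper_force: 40.0
```

{"name": "play_rows", "arguments": {
  "steps": "1 0.66 0.36 0 -0.18;1 0.66 0.36 0 -0.18;1 0.66 0.36 0 -0.18;1 0.66 0.36 0 -0.18;1 0.66 0.36 0 -0.18;1 0.66 0.36 0 -0.18"
}}

```text
time: 17.3
tool_pos: [0.6162, -0.1542, 0.1741]
orientation: [[-0.072, 0.997, -0.001], [0.997, 0.072, -0.001], [-0.001, -0.001, -1.0]]
force: [-0.7, -0.2, -0.0]
finger_gap: 0.0216
gripper_force: 40.0
```

```bash
python3 - <<'E'
from h import *
x,y=barxy(-.08)
plan((x,y,.085,4.4))
E
```

```text
now 17.3 [ 0.6162 -0.1542  0.1741] 4.1 gap 0.0216 F [-0.7 -0.2 -0. ] q [-11.  30.  30.  98. -17.  57.  29.]
   [ 0.017  0.021  0.594 -0.003] rows>= 2
```

{"name": "play_rows", "arguments": {
  "steps": "1 0.02 0.02 0.2 0;1 0.02 0.02 0.3 0;1 0.02 0.02 0.36 0;1 0.02 0.02 0.42 0;1 0.02 0.02 0.46 0;1 0.02 0.02 0.5 0;1 0.02 0.02 0.54 0;1 0.02 0.02 0.57 0;1 0.02 0.02 0.59 0;1 0.02 0.02 0.59 0;1 0.02 0.02 0.59 0"
}}

```text
time: 18.4
tool_pos: [0.6198, -0.1488, 0.0878]
orientation: [[-0.076, 0.997, -0.001], [0.997, 0.076, 0.0], [0.001, -0.001, -1.0]]
force: [-8.2, 0.1, 17.5]
finger_gap: 0.0216
gripper_force: 40.1
```

{"name": "play_rows", "arguments": {
  "steps": "0.4 0 0 0 0;0.4 0 0 0 0;0.4 0 0 0 0;0.4 0 0 -0.2 0;0.4 0 0 -0.4 0;0.4 0 0 -0.6 0;0.4 0 0 -0.6 0;0.4 0 0 -0.6 0"
}}

```text
time: 19.2
tool_pos: [0.6211, -0.1474, 0.1758]
orientation: [[-0.077, 0.997, 0.001], [0.997, 0.077, 0.0], [0.0, 0.001, -1.0]]
force: [0.5, 0.8, 0.4]
finger_gap: 0.0549
gripper_force: 0.0
```

```bash
python3 - <<'E'
from h import *
p,W=cloud("wrist"); q=barxy(-.08); print(q)
T=W[120:330,200:440].reshape(-1,3); T=T[(T[:,2]>.09)&(T[:,2]<.115)&(abs(T[:,1]-q[1])<.025)]; print(rect(T[T[:,2]>.095]),np.percentile(T[:,2],[50,95]))
p,W=cloud("top")
for o in cuffs(p,W):
    if o[2][0]<20 or o[3]>80: print(*o)
K=W[262:305,160:205].reshape(-1,3); K=K[K[:,2]>.085]; print("key",rect(K),K.mean(0),len(K))
L=W[280:310,118:145].reshape(-1,3); L=L[L[:,2]>.075]; print("ball",rect(L),L.mean(0),L[:,2].max(),len(L))
H=W[240:330,110:230].reshape(-1,3); H=H[(H[:,2]>.045)&(H[:,2]<.072)]; print("top",rect(H))
H=W[240:330,110:230].reshape(-1,3); H=H[(H[:,2]>.006)]; print("foot",rect(H))
cv2.imwrite("pics/t2.png",cv2.resize(p[190:340,110:430],None,fx=2.5,fy=2.5,interpolation=cv2.INTER_CUBIC)[:,:,::-1])
E
```

```text
[ 0.61913752 -0.15136422]
(array([ 619.4, -148.3]), array([21.8, 22.1]), 3.7) [0.10075425 0.10199632]
[350. 105.] 302 [ 18.  118.  222.5] 27.9 (array([ 856. , -100.8]), array([20.2, 98.1]), 88.7) (array([ 855.7, -100.7]), array([20. , 97.5]), 88.7) [ 856.7 -101. ]
[305. 215.] 2411 [ 13. 152. 197.] 102.1 (array([606.2,  -4. ]), array([ 57.7, 205.7]), 4.2) (array([608.8, -27.4]), array([ 22.7, 101.3]), 4.7) [608.4 -27.3]
key (array([464.2, 254.9]), array([10. , 44.8]), 72.4) [0.4645619  0.25361024 0.1009387 ] 136
ball (array([434.4, 360.5]), array([25.1, 22.6]), 89.8) [0.43440771 0.35952985 0.08690844] 0.09553800157362911 130
top (array([462.1, 288.8]), array([121.2, 180.3]), 2.8)
foot (array([464.6, 300.4]), array([193.3, 264.8]), 0.1)
```

View pics/t2.png

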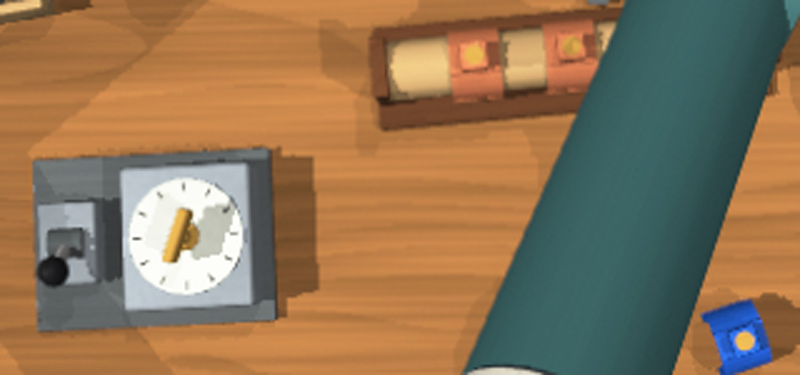

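All three copper cuffs are home: two show at crop (473,57) and (572,45), and the third was measured from the wrist at 100.8 mm. The key wing is at about (464,255), with its long axis at -17.6°. The ball is at (434,360), which agrees with the timer's geometry at 2.8° yaw. I'll go to the key.

```bash
python3 - <<'E'
from h import *
plan((.464,.254,.19,72.4))
E
```

```text
now 19.3 [ 0.6201 -0.1472  0.1743] 4.42 gap 0.0551 F [-0.  -0.9 -1.1] q [-11.  30.  30.  97. -17.  58.  29.]
   [ 0.916 -0.277 -0.035 -0.252] rows>= 3
   [ 0.952  0.097 -0.035 -0.252] rows>= 3
   [ 0.841  0.456 -0.035 -0.252] rows>= 3
```

{"name": "play_rows", "arguments": {
  "steps": "0.4 0.92 -0.28 -0.04 -0.25;0.4 0.92 -0.28 -0.04 -0.25;0.4 0.92 -0.28 -0.04 -0.25;0.4 0.92 -0.28 -0.04 -0.25;0.4 0.92 -0.28 -0.04 -0.25"
}}

```text
time: 19.8
tool_pos: [0.5677, -0.0123, 0.1807]
orientation: [[-0.454, 0.891, -0.001], [0.891, 0.454, -0.0], [0.001, -0.001, -1.0]]
force: [0.4, -0.6, 0.2]
finger_gap: 0.0551
gripper_force: 0.0
```

{"name": "play_rows", "arguments": {
  "steps": "0.4 0.95 0.1 -0.04 -0.25;0.4 0.95 0.1 -0.04 -0.25;0.4 0.95 0.1 -0.04 -0.25;0.4 0.95 0.1 -0.04 -0.25;0.4 0.95 0.1 -0.04 -0.25"
}}

```text
time: 20.3
tool_pos: [0.5175, 0.1197, 0.1871]
orientation: [[-0.758, 0.652, -0.0], [0.652, 0.758, -0.001], [-0.0, -0.001, -1.0]]
force: [0.4, -0.7, 0.1]
finger_gap: 0.0551
gripper_force: 0.0
```

{"name": "play_rows", "arguments": {
  "steps": "0.4 0.84 0.46 -0.04 -0.25;0.4 0.84 0.46 -0.04 -0.25;0.4 0.84 0.46 -0.04 -0.25;0.4 0.84 0.46 -0.04 -0.25;0.4 0.84 0.46 -0.04 -0.25"
}}

```text
time: 20.8
tool_pos: [0.4676, 0.2533, 0.1931]
orientation: [[-0.95, 0.314, -0.0], [0.314, 0.95, -0.001], [-0.0, -0.001, -1.0]]
force: [0.1, -0.6, 0.2]
finger_gap: 0.0551
gripper_force: 0.0
```

```bash
python3 - <<'E'
from h import *
p,W=cloud("wrist"); cv2.imwrite("pics/w4.png",p[:,:,::-1])
d=np.hypot(W[...,0]-.464,W[...,1]-.254)
K=W[(d<.04)&(W[...,2]>.085)&(W[...,2]<.115)]; print("key",rect(K),K.mean(0),np.percentile(K[:,2],95),len(K))
plan((.464,.254,.12,72.4))
E
```

```text
key (array([463.1, 253.3]), array([ 9.3, 45.8]), 71.7) [0.46172881 0.25371398 0.10240766] 0.10417779911307784 914
now 20.85 [0.4679 0.2523 0.1931] 71.61 gap 0.0549 F [0.1 0.2 0.6] q [-40.  17.  10. 110.  -3.  53.  43.]
   [ 0.028  0.003  0.487 -0.009] rows>= 2
```

View pics/w4.png

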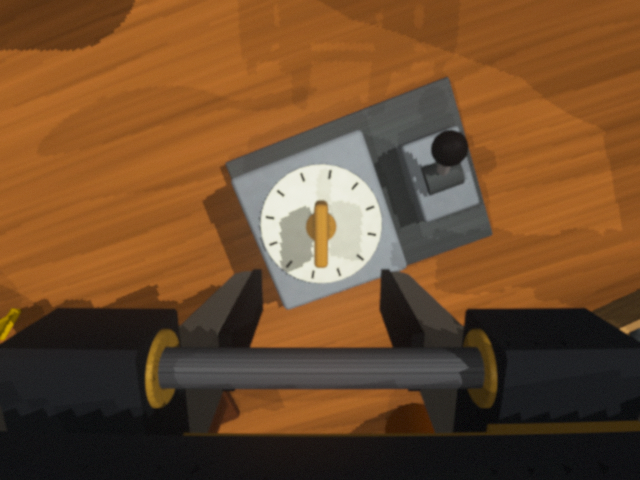

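The wrist view shows the wing upright at (321,233) between the fingers and the ball clear at (449,148). I'll descend, grip and start winding clockwise.

{"name": "play_rows", "arguments": {
  "steps": "0.4 0.03 0 0.3 0;0.4 0.03 0 0.6 0;0.4 0.03 0 0.79 0;0.4 0.03 0 0.79 0;0.4 0.03 0 0.79 0;1 0.03 0 0.79 0;1 0.03 0 0.79 0;1 0.03 0 0.79 0;1 0.03 0 0.79 0;1 0.03 0 0.79 0;1 0.03 0 0.79 0;1 0.03 0 0.79 0",
  "force": 50
}}

```text
time: 22.05
tool_pos: [0.4617, 0.2551, 0.0752]
orientation: [[-0.95, 0.311, -0.001], [0.311, 0.95, -0.002], [0.001, -0.002, -1.0]]
force: [-2.2, -4.6, 5.7]
finger_gap: 0.0097
gripper_force: 50.0
```

{"name": "play_rows", "arguments": {
  "steps": "1 0 0 0 0.08;1 0 0 0 0.16;1 0 0 0 0.24;1 0 0 0 0.32;1 0 0 0 0.4;1 0 0 0 0.48;1 0 0 0 0.56;1 0 0 0 0.56"
}}

```text
time: 22.85
tool_pos: [0.4631, 0.2565, 0.0752]
orientation: [[-0.366, 0.931, 0.002], [0.931, 0.366, 0.0], [-0.001, 0.002, -1.0]]
force: [2.0, -1.1, 0.7]
finger_gap: 0.0097
gripper_force: 50.0
```

```bash
python3 - <<'E'
from h import *
plan(); print(np.round(state()['ft_torque'],2))
E
```

```text
now 22.85 [0.4631 0.2565 0.0752] 21.48 gap 0.0097 F [ 2.  -1.1  0.7] q [-50.  27.  21. 116. -15.  39.   2.]
[-0.37 -0.43 -0.06]
```

{"name": "play_rows", "arguments": {
  "steps": "1 0 0 0 0.08;1 0 0 0 0.16;1 0 0 0 0.24;1 0 0 0 0.32;1 0 0 0 0.4;1 0 0 0 0.48;1 0 0 0 0.56;1 0 0 0 0.56"
}}

```text
time: 23.65
tool_pos: [0.4651, 0.2564, 0.0753]
orientation: [[0.483, 0.875, 0.006], [0.876, -0.483, -0.0], [0.003, 0.005, -1.0]]
force: [8.3, -1.2, -5.7]
finger_gap: 0.0098
gripper_force: 50.0
```

{"name": "play_rows", "arguments": {
  "steps": "1 0 0 0 0.08;1 0 0 0 0.16;1 0 0 0 0.24;1 0 0 0 0.32;1 0 0 0 0.4;1 0 0 0 0.48;1 0 0 0 0.56;1 0 0 0 0.56"
}}

```text
time: 24.45
tool_pos: [0.4662, 0.2547, 0.0753]
orientation: [[0.983, 0.185, 0.008], [0.185, -0.983, -0.003], [0.008, 0.004, -1.0]]
force: [8.9, -4.4, -6.1]
finger_gap: 0.0095
gripper_force: 50.0
```

```bash
python3 - <<'E'
from h import *
plan(); print(np.round(state()['ft_torque'],2))
E
```

```text
now 24.45 [0.4662 0.2547 0.0753] -79.36 gap 0.0095 F [ 8.9 -4.4 -6.1] q [-69.  33.  47. 117. -35.  44. -80.]
[-0.93 -1.89 -0.03]
```

The key has turned 151°. I'll release it, rise, turn back 180° and regrip.

{"name": "play_rows", "arguments": {
  "steps": "0.4 0 0 0 0;0.4 0 0 0 0;0.4 0 0 0 0;0.4 0 0 0 0;0.4 -0.02 0 -0.2 0;0.4 -0.02 0 -0.36 0;0.4 -0.02 0 -0.36 -0.1;0.4 -0.02 0 -0.36 -0.2;0.4 -0.02 0 -0.36 -0.3;0.4 -0.02 0 -0.36 -0.4;0.4 -0.02 0 -0.36 -0.5;0.4 -0.02 0 -0.36 -0.6;0.4 -0.02 0 -0.36 -0.7;0.4 -0.02 0 -0.36 -0.8;0.4 -0.02 0 -0.36 -0.9;0.4 -0.02 0 -0.36 -1;0.4 -0.02 0 -0.36 -1;0.4 -0.02 0 -0.36 -1;0.4 -0.02 0 -0.36 -1;0.4 -0.02 0 -0.36 -1"
}}

```text
time: 26.45
tool_pos: [0.4591, 0.2559, 0.1291]
orientation: [[-0.185, 0.983, -0.0], [0.983, 0.185, -0.0], [-0.0, -0.0, -1.0]]
force: [-0.3, -0.4, 0.9]
finger_gap: 0.0547
gripper_force: 0.0
```

{"name": "play_rows", "arguments": {
  "steps": "0.4 0 0 0 -0.1;0.4 0 0 0 -0.2;0.4 0 0 0 -0.3;0.4 0 0 0 -0.4;0.4 0 0 0 -0.5;0.4 0 0 0 -0.6;0.4 0 0 0 -0.7;0.4 0 0 0 -0.8;0.4 0 0 0 -0.9;0.4 0 0 0 -1;0.4 0 0 0 -1;0.4 0 0 0 -1;0.4 0 0 0 -1"
}}

```text
time: 27.75
tool_pos: [0.4592, 0.2557, 0.129]
orientation: [[-0.983, -0.183, -0.0], [-0.183, 0.983, -0.0], [0.0, -0.0, -1.0]]
force: [0.1, 0.1, -0.5]
finger_gap: 0.0554
gripper_force: 0.0
```

```bash
python3 - <<'E'
from h import *
plan((.464,.2543,.075,100.6))
p,W=cloud("wrist")
d=np.hypot(W[...,0]-.464,W[...,1]-.254)
K=W[(d<.04)&(W[...,2]>.085)&(W[...,2]<.115)]; print("key",rect(K),K.mean(0),np.percentile(K[:,2],95),len(K))
E
```

```text
now 27.75 [0.4592 0.2557 0.129 ] 100.57 gap 0.0554 F [ 0.1  0.1 -0.5] q [-40.  21.   9. 114.  -4.  45.  72.]
   [-0.03  -0.015  0.36  -0.   ] rows>= 2
key (array([462.9, 252.8]), array([45.3,  9.9]), 10.6) [0.46067621 0.25249641 0.10215967] 0.10424072600358315 1564
```

{"name": "play_rows", "arguments": {
  "steps": "0.4 -0.03 -0.015 0.1 0;0.4 -0.03 -0.015 0.25 0;0.4 -0.03 -0.015 0.36 0;0.4 -0.03 -0.015 0.36 0;0.4 -0.03 -0.015 0.36 0;1 -0.03 -0.015 0.36 0;1 -0.03 -0.015 0.36 0;1 -0.03 -0.015 0.36 0;1 -0.03 -0.015 0.36 0;1 -0.03 -0.015 0.36 0;1 -0.03 -0.015 0.36 0;1 -0.03 -0.015 0.36 0",
  "force": 50
}}

```text
time: 29.0
tool_pos: [0.4641, 0.2543, 0.0752]
orientation: [[-0.983, -0.186, 0.0], [-0.186, 0.983, -0.0], [-0.0, -0.0, -1.0]]
force: [0.5, -0.8, 0.8]
finger_gap: 0.0095
gripper_force: 50.0
```

{"name": "play_rows", "arguments": {
  "steps": "1 0 0 0 0.08;1 0 0 0 0.16;1 0 0 0 0.24;1 0 0 0 0.32;1 0 0 0 0.4;1 0 0 0 0.48;1 0 0 0 0.56;1 0 0 0 0.64;1 0 0 0 0.72;1 0 0 0 0.72"
}}

```text
time: 30.0
tool_pos: [0.4641, 0.2542, 0.0752]
orientation: [[-0.586, 0.81, 0.0], [0.81, 0.586, -0.001], [-0.001, -0.0, -1.0]]
force: [-0.9, -1.9, 3.7]
finger_gap: 0.0094
gripper_force: 50.0
```

```bash
python3 - <<'E'
from h import *
plan(); print(np.round(state()['ft_torque'],2))
E
```

```text
now 30.0 [0.4641 0.2542 0.0752] 35.88 gap 0.0094 F [-0.9 -1.9  3.7] q [-52.  28.  24. 116. -17.  40.  19.]
[-0.48  0.1   0.01]
```

{"name": "play_rows", "arguments": {
  "steps": "1 0 0 0 0.08;1 0 0 0 0.16;1 0 0 0 0.24;1 0 0 0 0.32;1 0 0 0 0.4;1 0 0 0 0.48;1 0 0 0 0.48"
}}

```text
time: 30.7
tool_pos: [0.464, 0.2542, 0.0753]
orientation: [[0.126, 0.992, -0.0], [0.992, -0.126, -0.001], [-0.001, -0.0, -1.0]]
force: [-0.5, -2.3, 5.0]
finger_gap: 0.0096
gripper_force: 50.0
```

```bash
python3 - <<'E'
from h import *
plan(); print(np.round(state()['ft_torque'],2))
E
```

```text
now 30.7 [0.464  0.2542 0.0753] -7.24 gap 0.0096 F [-0.5 -2.3  5. ] q [-60.  30.  35. 116. -26.  41. -16.]
[-0.56  0.33 -0.04]
```

{"name": "play_rows", "arguments": {
  "steps": "1 0 0 0 0.06;1 0 0 0 0.12;1 0 0 0 0.18;1 0 0 0 0.18"
}}

```text
time: 31.1
tool_pos: [0.464, 0.2541, 0.0752]
orientation: [[0.397, 0.918, -0.0], [0.918, -0.397, -0.0], [-0.001, -0.0, -1.0]]
force: [-1.5, -1.6, 4.7]
finger_gap: 0.0095
gripper_force: 50.0
```

```bash
python3 - <<'E'
from h import *
plan(); print(np.round(state()['ft_torque'],2),np.round(state()['effort'],2))
E
```

```text
now 31.1 [0.464  0.2541 0.0752] -23.39 gap 0.0095 F [-1.5 -1.6  4.7] q [-63.  31.  40. 117. -29.  42. -29.]
[-0.55  0.37 -0.02] [ -0.8  -39.5    7.29 -16.53  -0.52  -0.47  -0.41]
```

{"name": "play_rows", "arguments": {
  "steps": "1 0 0 0 0.04;1 0 0 0 0.08;1 0 0 0 0.08;1 0 0 0 0.08"
}}

```text
time: 31.5
tool_pos: [0.464, 0.2541, 0.0752]
orientation: [[0.504, 0.864, -0.0], [0.864, -0.504, -0.001], [-0.001, 0.0, -1.0]]
force: [-1.7, -2.7, 5.6]
finger_gap: 0.0104
gripper_force: 51.6
```

```bash
python3 - <<'E'
from h import *
plan(); print(np.round(state()['ft_torque'],2),np.round(state()['effort'],2))
E
```

```text
now 31.5 [0.464  0.2541 0.0752] -30.29 gap 0.0104 F [-1.7 -2.7  5.6] q [-65.  31.  41. 117. -30.  43. -35.]
[-0.67  0.32  0.84] [ -0.07 -39.57   8.02 -16.21  -1.19  -0.43  -0.88]
```

{"name": "play_rows", "arguments": {
  "steps": "1 0 0 0 0.04;1 0 0 0 0.08;1 0 0 0 0.08;1 0 0 0 0.08"
}}

```text
time: 31.9
tool_pos: [0.464, 0.2541, 0.0753]
orientation: [[0.606, 0.795, -0.0], [0.795, -0.606, -0.002], [-0.001, 0.001, -1.0]]
force: [-1.3, -2.7, 5.7]
finger_gap: 0.0119
gripper_force: 60.7
```

```bash
python3 - <<'E'
from h import *
plan(); print(np.round(state()['ft_torque'],2),np.round(state()['effort'],2))
E
```

```text
now 31.9 [0.464  0.2541 0.0753] -37.33 gap 0.0119 F [-1.3 -2.7  5.7] q [-66.  32.  43. 117. -32.  43. -41.]
[-0.72  0.41  1.58] [  0.41 -39.33   8.76 -15.86  -1.78  -0.4   -1.57]
```

The torque jumped to 1.6 N m, so the key is at its stop, close to the predicted 278° of travel. I'll relax the twist, let go and rise.

{"name": "play_rows", "arguments": {
  "steps": "1 0 0 0 -0.06;1 0 0 0 -0.11;1 0 0 0 -0.11;0.8 0 0 0 -0.11;0.4 0 0 0 -0.11;0.4 0 0 0 -0.11;0.4 0 0 0 -0.11;0.4 0 0 0 -0.11;0.4 0 0 -0.2 -0.11;0.4 0 0 -0.4 -0.11;0.4 0 0 -0.6 -0.11;0.4 0 0 -0.6 -0.11"
}}

```text
time: 33.1
tool_pos: [0.4663, 0.2555, 0.1684]
orientation: [[0.47, 0.883, 0.005], [0.883, -0.47, 0.004], [0.006, 0.002, -1.0]]
force: [0.2, -1.1, 0.2]
finger_gap: 0.0553
gripper_force: 0.0
```

```bash
python3 - <<'E'
from h import *
p,W=cloud("wrist"); cv2.imwrite("pics/w5.png",p[:,:,::-1])
d=np.hypot(W[...,0]-.464,W[...,1]-.254)
K=W[(d<.04)&(W[...,2]>.085)&(W[...,2]<.115)]; print("key",rect(K),len(K))
d=np.hypot(W[...,0]-.435,W[...,1]-.361)
K=W[(d<.03)&(W[...,2]>.07)&(W[...,2]<.115)]; print("ball",rect(K),K[:,2].max(),len(K))
print(rect(W[(d<.05)&(W[...,2]>.025)&(W[...,2]<.07)]))
plan((.39,.358,.16,2.8),(.39,.358,.069,2.8),(.46,.3615,.069,2.8))
E
```

```text
key (array([463.9, 254. ]), array([45.2, 10. ]), 64.4) 1113
ball (array([435.8, 359.8]), array([25.5, 25.3]), 0.0) 0.0933501899190264 1335
(array([454.7, 360.7]), array([60.4, 50.7]), 2.3)
now 33.15 [0.4649 0.2553 0.1666] -27.98 gap 0.0548 F [ 1.  -0.3  0.7] q [-70.  23.  47. 114. -22.  52. -40.]
   [ 0.37  -0.762  0.044 -0.342] rows>= 4
   [ 0.     0.     0.607 -0.   ] rows>= 2
   [ 0.001  0.467 -0.    -0.   ] rows>= 2
```

View pics/w5.png

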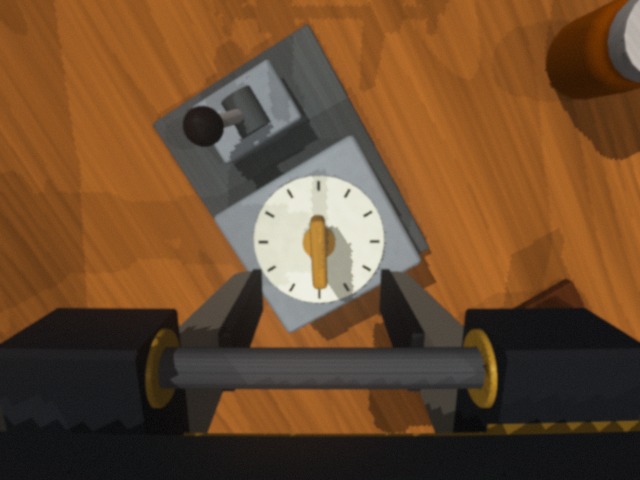

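The key now lies at 64.4°, against an expected 65° at the stop. The ball, at (203,126), is untouched on the robot's side. I'll move behind it with the fingers shut.

{"name": "play_rows", "arguments": {
  "steps": "1 0.37 -0.76 0.04 -0.34;1 0.37 -0.76 0.04 -0.34;1 0.37 -0.76 0.04 -0.34;1 0.37 -0.76 0.04 -0.34;1 0.37 -0.76 0.04 -0.34;1 0.37 -0.76 0.04 -0.34;1 0.37 -0.76 0.04 -0.34"
}}

```text
time: 33.85
tool_pos: [0.3899, 0.356, 0.1587]
orientation: [[-0.042, 0.999, -0.0], [0.999, 0.042, -0.001], [-0.001, -0.0, -1.0]]
force: [-1.1, -0.4, 0.3]
finger_gap: 0.0015
gripper_force: 0.0
```

```bash
python3 - <<'E'
from h import *
plan((.39,.358,.069,2.8),(.46,.3615,.069,2.8))
p,W=cloud("top")
for y in(.08,0,-.08):
    q=barxy(y); d=np.hypot(W[...,0]-q[0],W[...,1]-q[1]); T=W[(d<.022)&(W[...,2]>.093)]; print(y,len(T), rect(T) if len(T)>5 else '')
E
```

```text
now 33.85 [0.3899 0.356  0.1587] 2.41 gap 0.0015 F [-1.1 -0.4  0.3] q [-77.  22.  39. 114. -17.  50. -27.]
   [ 0.013  0.002  0.598 -0.004] rows>= 2
   [ 0.001  0.467 -0.    -0.   ] rows>= 2
0.08 120 (array([605.5,  12.2]), array([20.5, 22.1]), 89.7)
0 117 (array([612.4, -67.5]), array([20.6, 23.4]), 89.2)
-0.08 124 (array([ 617.9, -145.7]), array([22.7, 22.2]), 6.5)
```

All three cuffs are still home. I'll descend and push the lever over.

{"name": "play_rows", "arguments": {
  "steps": "1 0.02 0 0.3 0;1 0.02 0 0.6 0;1 0.02 0 0.6 0;1 0.02 0 0.6 0"
}}

```text
time: 34.3
tool_pos: [0.3899, 0.3591, 0.0693]
orientation: [[-0.043, 0.999, -0.0], [0.999, 0.043, -0.002], [-0.002, -0.0, -1.0]]
force: [-0.3, -0.0, 0.4]
finger_gap: 0.0003
gripper_force: 0.0
```

{"name": "play_rows", "arguments": {
  "steps": "1 0 0.1 0 0;1 0 0.2 0 0;1 0 0.3 0 0;1 0 0.38 0 0;1 0 0.44 0 0;1 0 0.44 0 0"
}}

```text
time: 34.9
tool_pos: [0.4568, 0.3628, 0.0693]
orientation: [[-0.044, 0.999, 0.001], [0.999, 0.044, 0.0], [0.0, 0.001, -1.0]]
force: [-0.1, -0.7, 0.8]
finger_gap: 0.0007
gripper_force: 0.0
```

{"name": "play_rows", "arguments": {
  "steps": "1 0 0.03 0 0;1 0 0.05 0 0;1 0 0.05 0 0"
}}

```text
time: 35.2
tool_pos: [0.4578, 0.3629, 0.0688]
orientation: [[-0.047, 0.999, -0.01], [0.999, 0.047, -0.002], [-0.002, -0.01, -1.0]]
force: [-12.7, -2.9, 12.4]
finger_gap: 0.0001
gripper_force: 7.2
```

```bash
python3 - <<'E'
from h import *
plan()
p,W=cloud("wrist"); cv2.imwrite("pics/w6.png",p[:,:,::-1])
d=np.hypot(W[...,0]-.484,W[...,1]-.363)
K=W[(d<.022)&(W[...,2]>.072)&(W[...,2]<.115)]; print("ball",rect(K) if len(K)>5 else '',len(K))
E
```

```text
now 35.2 [0.4578 0.3629 0.0688] 2.69 gap 0.0001 F [-12.7  -2.9  12.4] q [-66.  35.  33. 108. -26.  45. -16.]
ball (array([480.1, 368.9]), array([13.9, 33. ]), 83.4) 2349
```

View pics/w6.png

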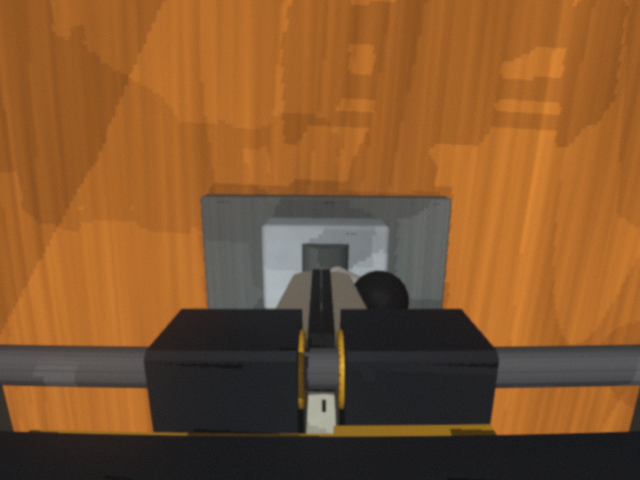

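The ball is now on the far side at (382,293), and the reaction force shows the lever is at its stop. I'll back off, rise and measure.

{"name": "play_rows", "arguments": {
  "steps": "1 0 -0.1 0 0;1 0 -0.2 0 0;1 0 -0.2 -0.2 0;1 0 -0.2 -0.4 0;1 0 -0.2 -0.7 0;1 0 -0.2 -0.7 0;1 0 -0.2 -0.7 0"
}}

```text
time: 35.95
tool_pos: [0.4328, 0.3625, 0.175]
orientation: [[-0.046, 0.999, 0.001], [0.999, 0.046, 0.002], [0.002, 0.001, -1.0]]
force: [-0.7, 0.8, -1.2]
finger_gap: -0.0001
gripper_force: 0.0
```

```bash
python3 - <<'E'
from h import *
plan()
p,W=cloud("wrist")
for nm in("wrist","top"):
    if nm=="top": p,W=cloud("top")
    d=np.hypot(W[...,0]-.46,W[...,1]-.363)
    K=W[(d<.05)&(W[...,2]>.075)&(W[...,2]<.11)]; print(nm,"ball",rect(K) if len(K)>5 else '',len(K),K[:,2].max() if len(K) else '')
    d=np.hypot(W[...,0]-.464,W[...,1]-.254)
    K=W[(d<.04)&(W[...,2]>.085)&(W[...,2]<.115)]; print("key",rect(K) if len(K)>5 else '')
for y in(.08,0,-.08):
    q=barxy(y); d=np.hypot(W[...,0]-q[0],W[...,1]-q[1]); T=W[(d<.022)&(W[...,2]>.093)]; print(y,len(T), rect(T) if len(T)>5 else '')
cv2.imwrite("pics/t9.png",p[:,:,::-1])
E
```

```text
now 35.95 [0.4328 0.3625 0.175 ] 2.63 gap -0.0001 F [-0.7  0.8 -1.2] q [-74.  24.  39. 108. -18.  54. -24.]
wrist ball (array([483. , 362.9]), array([25.3, 24.6]), 2.6) 1042 0.09227178837250626
key 
top ball (array([483.1, 363.1]), array([24.9, 24.6]), 61.8) 131 0.09498126052069733
key (array([463.4, 254.6]), array([45.1, 10.4]), 64.3)
0.08 118 (array([605.4,  12.2]), array([22.2, 20.6]), 0.3)
0 118 (array([612. , -67.5]), array([20.7, 23.5]), 89.4)
-0.08 121 (array([ 618.2, -146.1]), array([22.5, 21.8]), 6.1)
```

View pics/t9.png

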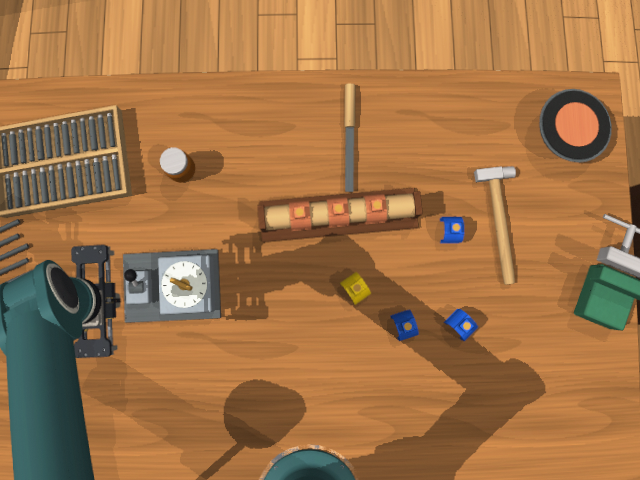

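The top view shows three copper cuffs on the bar at (300,211), (338,207) and (376,205), and the lever ball at its end position (131,275). The key is at its stop angle and the bystanders and look-alikes haven't moved. I'm handing in.

```bash
python3 -c "
from cell import *
print(finish_job())"
```

```text
the job is handed in; nothing more can be done
None
```

I handed the job in at about 36 s with all three copper cuffs snapped home on the bar, the key wound to its stop, the start lever then pushed fully over, and the hammer, file, jar and look-alikes untouched; no verdict was returned, so this rests on my own final measurements.

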